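Sweep the jar lids into the tray

ROBOT

A 6-joint arm with a two-finger parallel gripper is mounted at the origin on the work surface. World frame = base frame: x ahead of the robot, y to its left, z up, the work surface at z = 0. Lengths are in mm, angles in rad, forces in N, time in s.
With the tool pointing down it reaches from about 300 to 825 mm from the base axis. Payload 5.4 kg.
Tool frame: the origin (TCP) lies at the very end of the fingers, on their centre line; the grasp point (between the pads) lies 19 mm behind it; z points along the fingers, y is the line along which they close (so a half turn about z gives the same grasp; the last joint's range is limited). The gripper opens to 92 mm and grips with 3 to 60 N. Pads are 20 mm wide; open, the fingers measure 128 mm over their backs; the gripper's body (75 mm by 189 mm) begins 69 mm behind the grasp point.
Start: joints at [1.067, 0.158, 1.597, -0, 1.386, -0.21], TCP at [166.525, 550.341, 214.601] pointing down, gripper open.
Joint ranges: [-2.91, 2.91], [-0.94, 2.29], [0.18, 2.7], [-1.29, 4.43], [0.17, 2.64], [-3, 3]. Speed limits (rad/s): [2.57, 2.57, 3.14, 3.14, 3.14, 3.14].

INTERFACE

Orientations are given as a unit quaternion [w, x, y, z].
In Python, from workcell import env, vision gives the robot as it stands.
- The arm moves only by the shell command python3 -m jog 'ROWS' [FORCE]. ROWS is JSON, a list of rows, each a list of 3 entries, a list of its own where there are three numbers: the shift along the tool's x, y, z as a fraction of full scale, then the turn, a rotation vector about the tool's x, y, z as a fraction of full scale, then the opening, from 0 (shut) to 1 (fully open). In form: [[[tx, ty, tz], [rx, ry, rz], fingers], ...]. A call has 1 to 12 rows; each row shifts and turns the commanded pose from where the row before left it, along the tool's axes as they then stand; what a row does not reach is not made up. Full scale, the value 1, is 0.04 m for a shift and 2 rad for a turn. A row lasts 1/12 s, in which the tool goes at most 41.7 mm and 7.16 degrees, less where a joint would pass 70% of its speed; a pose out of reach is approached as far as the arm can. A call with a number of a shift or a turn outside -1 to 1 is refused whole. A call with a gripper value outside its range is refused whole. The fingers move at their own pace and stop on an object; FORCE is the grip in N (left out, the last holds). Time passes only in rows, so rows that do not move let the fingers close. It gives the time, the measured TCP pose, the force, the opening and the grip force at its end, in the units of the state.
- env.read_state(): the state, without advancing time (a new reading comes with each control period).
- vision.grab_frame(name): name is "side" or "top"; returns a dict with "pixels" (420x560x3 uint8, red, green, blue), "depth" (420x560 float32, mm along the optical axis (not along the pixel's ray), 0 where there is no reading), "camera_matrix" (3x3 intrinsics, pixels), "world_from_camera" (4x4, takes a point from camera to world coordinates). Camera axes: x right, y down, z forward; pixel columns grow to the right and rows downward; lengths in mm; the calibration is good to about 2 mm. A picture is of the moment at which its call begins.
- env.finish_job(): hands the job in; it is judged then, once.
The state is a dict: "clock": time; "joint_positions": joint angles; "joint_velocities": joint speeds; "joint_torque": joint torques, N m; "tool_pos": TCP position; "tool_rot": TCP orientation; "contact_force": force on the tool from outside, world axes, zero at the start; "ft_torque": the same for the moment, N m; "width": finger opening in mm; "grip_force": force on a finger pad.
Only numpy, scipy, OpenCV 4.12 (cv2) and the standard library are available. Lean on these libraries where they do the work, as an engineer would, in place of code of your own. Each camera call takes 0.05 s, during which the arm holds its last target. There are 200 camera calls.

TASK

Clear the raised board for washing day: with your closed fingers, sweep the three loose metal jar lids along the board and over its end so that they drop into the empty wooden tray there. Push them only, do not lift or carry them, and leave the jars, the bung and the sealing ring at the board's corners standing where they are.

Things in the scene. Friction and masses are not known exactly. Their poses are not given: they have to be found in the camera images.
- board: Fixed raised board of wooden planks, 340 (its x) x 380 (its y) mm, its flat top 75 mm above the bench; no rim. Origin at the centre of its underside on the bench, z up. The tray stands at one of its two y ends, the jar crate at the other (which is which changes).
- tray: Fixed empty open wooden tray standing on the bench against one y end of the board with a 4 mm gap, its sides parallel to the board's: outside 210 (x) x 160 (y) x 60 mm high, walls and floor 5 mm, rim 15 mm below the board's top. Narrower than the board, and offset along the board's x by up to 30 mm from the board's centre line. Origin at the centre of its underside.
- jar_crate: Fixed crate of the tray's size at the other end of the board, filled with six closed jars, 103 mm high overall. Origin at the centre of its underside.
- lid1: Loose flat jar lid of bare metal, 63 mm diameter, 14 mm high, about 25 g, lying flat on the board near its middle and free to slide. Origin at the centre of its underside.
- lid2: Loose flat jar lid of bare metal, 63 mm diameter, 14 mm high, about 25 g, lying flat on the board near its middle and free to slide. Origin at the centre of its underside.
- lid3: Loose flat jar lid of bare metal, 63 mm diameter, 14 mm high, about 25 g, lying flat on the board near its middle and free to slide. Origin at the centre of its underside.
- jar_a: Empty open glass jar, at most 58 mm diameter, 55 mm high, loose, standing near a corner of the board. Origin at the centre of its underside.
- jar_b: Empty open glass jar, at most 58 mm diameter, 55 mm high, loose, standing near a corner of the board. Origin at the centre of its underside.
- bung: Wooden barrel bung, 45 mm high, 44 mm diameter at the foot and 56 at the top, loose, standing near a corner of the board. Origin at the centre of its underside.
- seal_ring: Black rubber sealing ring, 60 mm outer and 40 mm inner diameter, 8 mm high, loose, lying near a corner of the board. Origin at the centre of its underside.

How it is judged:
By the outcome, as a careful person would: the job done as asked, in the order asked, and still so for the second after the job is handed in, with the robot touching nothing.
It also fails if it takes over 58 s, if anything falls off the work surface, if the arm or the gripper's body presses on something with over 40 N, if the wrist force passes 120 N, or if a joint passes its speed limit or range.

## Working session

There is one attempt and no reset: what is moved stays moved. The work goes in short steps, Python scripts to look and compute and a shell command to move; the robot and the scene stay as the last step left them, time stands still between calls to the robot, and variables do not carry over. Pictures are saved under pics/ and viewed, at most 10 in all, crops included, and the job is handed in when it is done.

```bash
mkdir -p pics; ls; python3 - <<'E'
from workcell import env, vision
import cv2,numpy as np
for n in("top","side"):
    f=vision.grab_frame(n); cv2.imwrite(f"pics/{n}0.png",f["pixels"][:,:,::-1]); np.savez(f"/tmp/{n}0.npz",**f)
    print(n,f["camera_matrix"].round(1).tolist(),f["world_from_camera"].round(3).tolist())
s=env.read_state();print(s)
E
```

```text
pics
top [[495.5, 0.0, 280.3], [0.0, 495.5, 220.8], [0.0, 0.0, 1.0]] [[0.019, -0.99, 0.138, 427.02], [-1.0, -0.02, -0.004, 8.053], [0.007, -0.138, -0.99, 1180.554], [0.0, 0.0, 0.0, 1.0]]
side [[523.1, 0.0, 296.8], [0.0, 523.1, 206.1], [0.0, 0.0, 1.0]] [[0.687, -0.524, 0.504, -5.04], [-0.727, -0.508, 0.463, -510.069], [0.014, -0.684, -0.729, 911.37], [0.0, 0.0, 0.0, 1.0]]
{'clock': 0.1, 'joint_positions': array([ 1.06687790e+00,  1.58978683e-01,  1.59807219e+00, -3.21460707e-05,
        1.38620912e+00, -2.10071565e-01]), 'joint_velocities': array([-1.96748557e-03, -9.23403900e-04, -1.90856466e-03, -6.71288161e-05,
       -6.27953370e-04,  1.63703397e-03]), 'joint_torque': array([ 1.01333215e-03, -3.86506283e+01, -3.22959530e+01,  7.04023428e-02,
        3.39345227e-02, -3.58858756e-05]), 'tool_pos': array([166.28075377, 549.85108193, 213.73859481]), 'tool_rot': array([-2.76532974e-04,  1.46392425e-01,  9.89226244e-01, -7.86628530e-04]), 'contact_force': array([ 0.67337402,  0.37688056, -0.17742644]), 'ft_torque': array([-0.04064957, -0.01798302,  0.0443205 ]), 'grip_force': 0.0, 'width': 91.84424078940991}
```

View pics/top0.png

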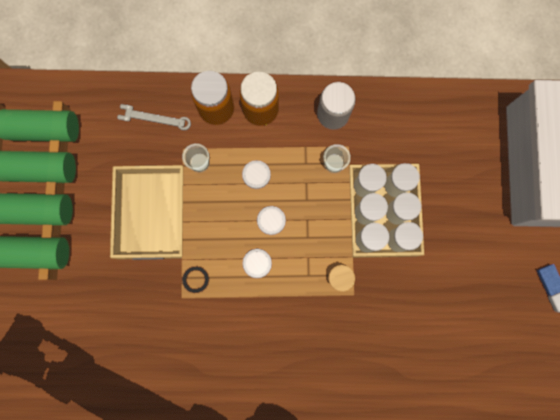

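View pics/side0.png

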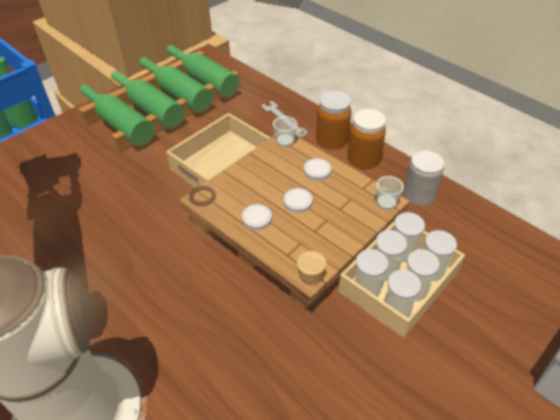

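The top view shows the tray at the board's +y end (left, u 111–183, v 166–257). The lids are at (257,174), (271,220) and (257,263), the jars at (197,158) and (336,158), the ring at (196,279) and the bung at (342,278). The side view shows the same lids at (317,168), (298,199) and (257,216). I'll enlarge the top view and triangulate.

```bash
cat > h.py <<'E'
import numpy as np,cv2
def load(n,k=0): return dict(np.load(f"/tmp/{n}{k}.npz"))
def ray(f,p):
    d=np.linalg.inv(f["camera_matrix"])@[p[0],p[1],1]; T=f["world_from_camera"]
    return T[:3,3],T[:3,:3]@d
def atz(f,p,z):
    o,d=ray(f,p); return o+d*(z-o[2])/d[2]
def tri(f,p,g,q):
    o,d=ray(f,p);e,k=ray(g,q); s=np.linalg.lstsq(np.c_[d,-k],e-o,rcond=None)[0]
    a,b=o+d*s[0],e+k*s[1]; return (a+b)/2,np.linalg.norm(a-b)
def dep(f,p):
    o,d=ray(f,p);u,v=map(round,p); z=np.median(f["depth"][v-2:v+3,u-2:u+3]); return o+d*z
E
python3 - <<'E'
from h import *
t,s=load("top"),load("side")
for n,p,q in [("lidA",(257,174),(317.5,168)),("lidB",(271.5,220),(298,199)),("lidC",(257.5,263),(257,216)),("bung",(342,277),(312,261))]:
    x,e=tri(t,p,s,q); print(n,x.round(),e.round(1),"depth",dep(t,p).round(),dep(s,q).round())
for n,p,z in [("tray",(112,167),60),("tray",(182,166),60),("tray",(183,257),60),("tray",(111,257),60),("board",(182,150),75),("board",(182,298),75),("board",(353,296),75),("board",(350,147),75),("jar1",(196,156),130),("jar2",(336,156),130),("ring",(196,279),83)]: print(n,atz(t,p,z).round())
im=t["pixels"][130:310,100:370,::-1]; cv2.imwrite("pics/crop.png",cv2.resize(im,None,fx=2.9,fy=2.9,interpolation=cv2.INTER_CUBIC))
E
```

```text
lidA [683.  58.  92.] 1.1 depth [684.  58.  90.] [684.  60.  90.]
lidB [580.  23.  91.] 0.4 depth [580.  23.  90.] [581.  24.  90.]
lidC [484.  52.  90.] 0.5 depth [484.  52.  90.] [483.  51.  91.]
bung [ 456. -129.  125.] 0.7 depth [ 457. -130.  120.] [ 459. -126.  120.]
tray [701. 395.  60.]
tray [707. 234.  60.]
tray [496. 222.  60.]
tray [493. 384.  60.]
board [741. 232.  75.]
board [405. 217.  75.]
board [ 417. -160.   75.]
board [ 756. -154.   75.]
jar1 [712. 190. 130.]
jar2 [ 718. -115.  130.]
ring [447. 186.  83.]
```

View pics/crop.png

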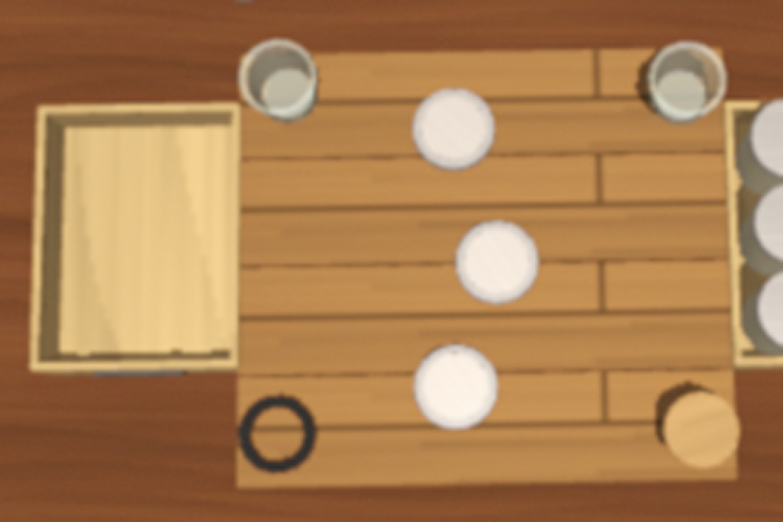

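The board is turned about -2°, with its centre near (580, 34). Lid heights came out at about 90 mm, against 89 expected. In board axes (u, v), B is at (0,-11), A at (104,20) and C at (-95,21). The tray's inside spans u from -72 to 128. I'll sweep B first, since its lane is free, then bring A and C inwards one at a time. First I'll turn the tool so that tool x points along board +y, with the fingers closed.

```bash
python3 -m jog '[[[0,0,0],[0,0,0.0565],0],[[0,0,0],[0,0,0.0565],0],[[0,0,0],[0,0,0.0565],0],[[0,0,0],[0,0,0.0565],0],[[0,0,0],[0,0,0.0565],0],[[0,0,0],[0,0,0.0565],0],[[0,0,0],[0,0,0.0565],0],[[0,0,0],[0,0,0.0565],0],[[0,0,0],[0,0,0.0565],0],[[0,0,0],[0,0,0.0565],0],[[0,0,0],[0,0,0.0565],0],[[0,0,0],[0,0,0],0]]'
cat >> h.py <<'E'
from scipy.spatial.transform import Rotation as Ro
C=np.array([580,34.]);A=np.radians(2);BX=np.array([np.cos(A),np.sin(A)]);BY=np.array([-np.sin(A),np.cos(A)])
def uv(p): d=np.array(p[:2])-C; return np.array([d@BX,d@BY])
def go(u,v,z):  # shift needed in row units (tool axes)
    from workcell import env
    s=env.read_state(); q=s["tool_rot"]; R=Ro.from_quat([*q[1:],q[0]])
    t=np.r_[C+u*BX+v*BY,z]
    print("clock",s["clock"],"pos",s["tool_pos"].round(1),"uv",uv(s["tool_pos"]).round(1),"tooly deg",np.degrees(np.arctan2(*R.as_matrix()[1::-1,1])).round(2),"units",(R.inv().apply(t-s["tool_pos"])/40).round(2),"w",s["width"])
E
python3 -c "from h import *;go(0,-70,150)"
```

```text
clock: 1.1
tool_pos: [166.4, 550.0, 214.0]
tool_rot: [0.0, 0.696, 0.718, -0.0]
contact_force: [-0.7, -0.6, -0.1]
width: 14.0
grip_force: 0.0
clock 1.1 pos [166.4 550.  214. ] uv [-395.4  530.2] tooly deg 1.79 units [-14.97   9.94   1.61] w 13.951827938607128
```

```bash
python3 -m jog '[[[-0.62,0.41,0],[0,0,0],0],[[-0.62,0.41,0],[0,0,0],0],[[-0.62,0.41,0],[0,0,0],0],[[-0.62,0.41,0],[0,0,0],0],[[-0.62,0.41,0],[0,0,0],0],[[-0.62,0.41,0],[0,0,0],0],[[-0.62,0.41,0],[0,0,0],0],[[-0.62,0.41,0],[0,0,0],0],[[-0.62,0.41,0],[0,0,0],0],[[-0.62,0.41,0],[0,0,0],0],[[-0.62,0.41,0],[0,0,0],0],[[-0.62,0.41,0],[0,0,0],0]]'
python3 -m jog '[[[-0.62,0.41,0],[0,0,0],0],[[-0.62,0.41,0],[0,0,0],0],[[-0.62,0.41,0],[0,0,0],0],[[-0.62,0.41,0],[0,0,0],0],[[-0.62,0.41,0],[0,0,0],0],[[-0.62,0.41,0],[0,0,0],0],[[-0.62,0.41,0],[0,0,0],0],[[-0.62,0.41,0],[0,0,0],0],[[-0.62,0.41,0],[0,0,0],0],[[-0.62,0.41,0],[0,0,0],0],[[-0.62,0.41,0],[0,0,0],0],[[0,0,0],[0,0,0],0]]'
python3 -c "from h import *;go(0,-70,80)"
```

```text
clock: 2.1
tool_pos: [373.8, 258.3, 214.5]
tool_rot: [-0.0, 0.694, 0.72, -0.0]
contact_force: [0.9, 0.3, 0.2]
width: 0.3
grip_force: 0.0
clock: 3.1
tool_pos: [564.8, -11.1, 214.1]
tool_rot: [0.001, 0.695, 0.719, -0.0]
contact_force: [-0.4, 0.3, -0.2]
width: 0.7
grip_force: 0.0
clock 3.1 pos [564.8 -11.1 214.1] uv [-16.8 -44.5] tooly deg 1.91 units [-0.63  0.42  3.35] w 0.6521664036470493
```

```bash
python3 -m jog '[[[-0.32,0.21,0],[0,0,0],0],[[-0.31,0.21,0.2],[0,0,0],0],[[0,0,0.5],[0,0,0],0],[[0,0,0.6],[0,0,0],0],[[0,0,0.6],[0,0,0],0],[[0,0,0.6],[0,0,0],0],[[0,0,0.5],[0,0,0],0],[[0,0,0.25],[0,0,0],0],[[0,0,0.1],[0,0,0],0],[[0,0,0],[0,0,0],0]]'
python3 -c "from h import *;go(0,-70,80)"
```

```text
clock: 3.93
tool_pos: [580.0, -31.1, 80.0]
tool_rot: [-0.001, 0.694, 0.719, -0.0]
contact_force: [-0.1, -0.3, 0.3]
width: 0.2
grip_force: 0.0
clock 3.9333 pos [580.  -31.1  80. ] uv [ -2.3 -65. ] tooly deg 2.03 units [-0.12  0.06  0.  ] w 0.1764034821785719
```

```bash
python3 -m jog '[[[0.1,0.06,0],[0,0,0],0],[[0.15,0,0],[0,0,0],0],[[0.2,0,0],[0,0,0],0],[[0.25,0,0],[0,0,0],0],[[0.3,0,0],[0,0,0],0],[[0.35,0,0],[0,0,0],0],[[0.4,0,0],[0,0,0],0],[[0.4,0,0],[0,0,0],0],[[0.4,0,0],[0,0,0],0],[[0.35,0,0],[0,0,0],0],[[0.25,0,0],[0,0,0],0],[[0.15,0,0],[0,0,0],0]]'
cat >> h.py <<'E'
def snap(n):
    from workcell import vision
    f=vision.grab_frame("top"); cv2.imwrite(f"pics/{n}.png",cv2.resize(f["pixels"][110:320,90:380,::-1],None,fx=2,fy=2,interpolation=cv2.INTER_CUBIC)); np.savez(f"/tmp/{n}0.npz",**f)
    # white lids by colour, in board axes at lid-top height
    p=f["pixels"].astype(int); m=((p.min(2)>185)&(p.max(2)-p.min(2)<30)).astype(np.uint8)
    k,_,st,ce=cv2.connectedComponentsWithStats(m)
    for i in range(1,k):
        if st[i,4]>80 and 100<ce[i,0]<345 and 140<ce[i,1]<310: print("white",ce[i].round(1),st[i,4],"uv@90",uv(atz(f,ce[i],90)).round(),"z",dep(f,ce[i])[2].round())
E
python3 -c "from h import *;go(0,220,80);snap('p1')"
```

```text
clock: 4.93
tool_pos: [578.2, 102.3, 80.6]
tool_rot: [-0.0, 0.694, 0.72, 0.0]
contact_force: [0.5, -0.6, -0.0]
width: 0.2
grip_force: 0.2
clock 4.9333 pos [578.2 102.3  80.6] uv [ 0.6 68.3] tooly deg 2.04 units [ 3.79 -0.01  0.02] w 0.15628922597945724
white [261.2 170.1] 190 uv@90 [114.  11.] z 90.0
white [259.9 263.3] 424 uv@90 [-96.  16.] z 89.0
```

View pics/p1.png

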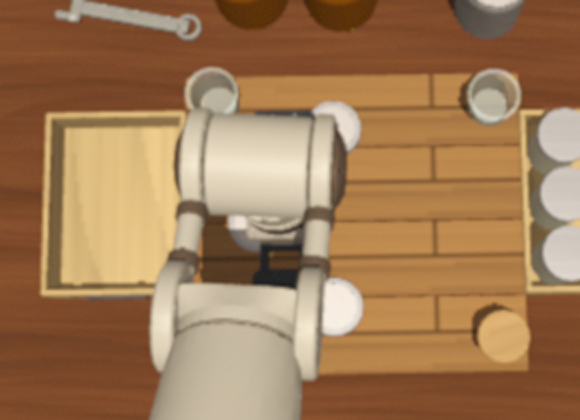

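Lid B is ahead of the fingers, its left edge showing at crop (235,230). A and C are still in place at crop (335,125) and (335,305). Next I push B over the end.

```bash
python3 -m jog '[[[0.15,0,0],[0,0,0],0],[[0.25,0,0],[0,0,0],0],[[0.35,0,0],[0,0,0],0],[[0.4,0,0],[0,0,0],0],[[0.4,0,0],[0,0,0],0],[[0.4,0,0],[0,0,0],0],[[0.4,0,0],[0,0,0],0],[[0.4,0,0],[0,0,0],0],[[0.4,0,0],[0,0,0],0],[[0.4,0,0],[0,0,0],0],[[0.3,0,0],[0,0,0],0],[[0.1,0,0],[0,0,0],0]]'
python3 -m jog '[[[0,0,0],[0,0,0],0],[[0,0,-0.5],[0,0,0],0],[[0,0,-0.8],[0,0,0],0],[[0,0,-0.8],[0,0,0],0],[[-0.5,0.3,-0.5],[0,0,0],0],[[-0.8,0.5,0],[0,0,0],0],[[-0.8,0.5,0],[0,0,0],0],[[-0.8,0.5,0],[0,0,0],0],[[-0.8,0.5,0],[0,0,0],0],[[-0.6,0.5,0],[0,0,0],0],[[-0.4,0.4,0],[0,0,0],0],[[0,0,0],[0,0,0],0]]'
python3 -c "from h import *;go(160,20,80);snap('p2')"
```

```text
clock: 5.98
tool_pos: [572.6, 260.6, 80.5]
tool_rot: [-0.0, 0.694, 0.72, 0.0]
contact_force: [-0.2, 0.5, -0.5]
width: 0.1
grip_force: 0.0
clock: 6.98
tool_pos: [709.5, 69.5, 184.0]
tool_rot: [0.001, 0.697, 0.717, -0.0]
contact_force: [1.3, -0.3, 0.1]
width: 0.4
grip_force: 0.0
clock 6.9833 pos [709.5  69.5 184. ] uv [130.6  30.9] tooly deg 1.62 units [-0.26  0.73  2.6 ] w 0.42970694820016725
white [261.7 263.7] 307 uv@90 [-97.  12.] z 91.0
```

View pics/p2.png

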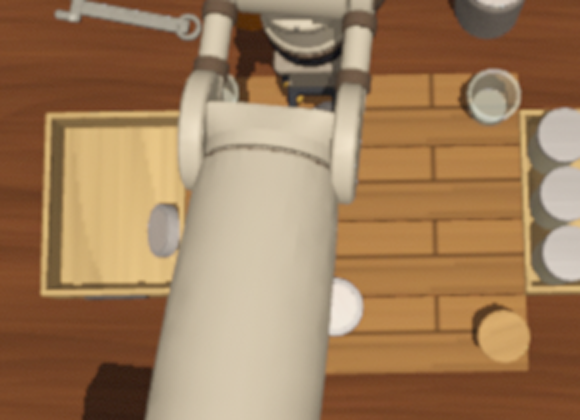

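B dropped into the tray and stands tilted against its near wall at crop (165,230). C is undisturbed at (337,305). Before going behind A I'll check the height of the tall jars beyond the board, since the gripper body may pass over them.

```bash
python3 -c "
from h import *
t=load('top');f=load('p2')
for p in [(259,90),(210,87),(337,97)]: print(dep(t,p).round())
for p in [(170,225),(172,225),(176,225),(168,225)]: q=dep(f,p); print(p,q.round(),uv(q).round())
"
```

```text
[865.  57. 131.]
[870. 166. 131.]
[ 861. -119.  110.]
(170, 225) [570. 257.  48.] [ -2. 223.]
(172, 225) [569. 251.  57.] [ -4. 217.]
(176, 225) [569. 241.  60.] [ -4. 207.]
(168, 225) [571. 264.  38.] [ -1. 230.]
```

```bash
python3 -m jog '[[[-0.13,0.4,0],[0,0,0],0],[[-0.13,0.4,0],[0,0,0],0],[[0,0,0],[0,0,0],0],[[0,0,0],[0,0,0],0]]'
python3 -c "from h import *;go(161,20,80)"
```

```text
clock: 7.37
tool_pos: [739.1, 66.1, 184.2]
tool_rot: [-0.0, 0.695, 0.719, -0.0]
contact_force: [0.3, -0.2, -0.5]
width: 0.5
grip_force: 0.0
clock 7.3667 pos [739.1  66.1 184.2] uv [160.1  26.5] tooly deg 1.97 units [-0.16  0.02  2.61] w 0.5072230839811385
```

```bash
python3 -m jog '[[[-0.16,0.03,0.3],[0,0,0],0],[[0,0,0.6],[0,0,0],0],[[0,0,0.6],[0,0,0],0],[[0,0,0.6],[0,0,0],0],[[0,0,0.4],[0,0,0],0],[[0,0,0.1],[0,0,0],0],[[0,0,0],[0,0,0],0],[[0,0,0],[0,0,0],0]]'
python3 -c "from h import *;go(105,20,80)"
```

```text
clock: 8.03
tool_pos: [741.2, 59.3, 81.5]
tool_rot: [0.0, 0.695, 0.719, 0.0]
contact_force: [-0.5, -0.0, 0.8]
width: 0.3
grip_force: 0.0
clock 8.0333 pos [741.2  59.3  81.5] uv [162.   19.7] tooly deg 1.97 units [ 0.01 -1.43  0.04] w 0.2862135977435281
```

```bash
python3 -m jog '[[[0,-0.1,0.04],[0,0,0],0],[[0,-0.15,0],[0,0,0],0],[[0,-0.15,0],[0,0,0],0],[[0,-0.2,0],[0,0,0],0],[[0,-0.2,0],[0,0,0],0],[[0,-0.2,0],[0,0,0],0],[[0,-0.2,0],[0,0,0],0],[[0,-0.15,0],[0,0,0],0],[[0,-0.08,0],[0,0,0],0],[[0,0,0],[0,0,0],0],[[0,0.2,0],[0,0,0],0],[[0,0.2,0],[0,0,0],0]]'
python3 -m jog '[[[0,0.1,-0.3],[0,0,0],0],[[0,0,-0.6],[0,0,0],0],[[-0.3,0,-0.2],[0,0,0],0],[[-0.5,-0.2,0],[0,0,0],0],[[-0.6,-0.4,0],[0,0,0],0],[[-0.6,-0.4,0],[0,0,0],0],[[-0.6,-0.4,0],[0,0,0],0],[[-0.2,-0.2,0],[0,0,0],0],[[0,0,0],[0,0,0],0],[[0,0,0],[0,0,0],0]]'
python3 -c "from h import *;go(55,-60,80);snap('p3')"
```

```text
clock: 9.03
tool_pos: [700.0, 57.8, 79.1]
tool_rot: [-0.0, 0.695, 0.719, -0.0]
contact_force: [0.0, -0.4, 0.6]
width: 0.5
grip_force: 0.0
clock: 9.87
tool_pos: [644.1, -56.4, 123.6]
tool_rot: [0.0, 0.695, 0.719, 0.0]
contact_force: [0.5, 0.1, 0.4]
width: 0.3
grip_force: 0.0
clock 9.8667 pos [644.1 -56.4 123.6] uv [ 60.9 -92.6] tooly deg 1.88 units [ 0.81 -0.15  1.09] w 0.29754994451359845
white [247.1 190.5] 83 uv@90 [67. 43.] z 90.0
```

View pics/p3.png

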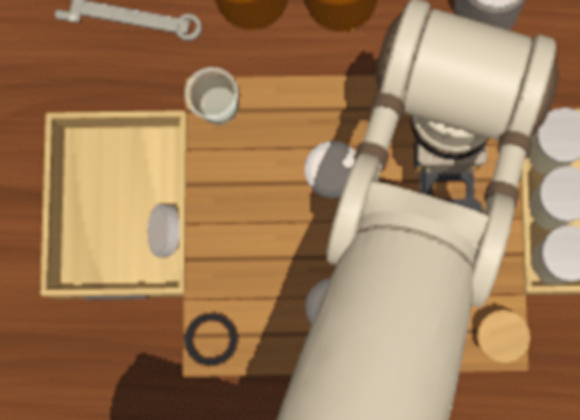

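A now lies at crop ≈(334,170), which is px (257,195).

```bash
python3 -c "
from h import *
f=load('p3');print(uv(atz(f,(257,195),89)))
go(56,-60,80)"
```

```text
[57.07204821 20.97689642]
clock 9.9167 pos [644.4 -55.7 123.5] uv [ 61.3 -91.9] tooly deg 1.95 units [ 0.8  -0.13  1.09] w 0.2586561169571381
```

```bash
python3 -m jog '[[[0.35,-0.11,0.2],[0,0,0],0],[[0.35,0,0.4],[0,0,0],0],[[0.25,0,0.3],[0,0,0],0],[[0.1,0,0.15],[0,0,0],0],[[0,0,0.04],[0,0,0],0],[[0.1,0,0],[0,0,0],0],[[0.15,0,0],[0,0,0],0],[[0.2,0,0],[0,0,0],0],[[0.25,0,0],[0,0,0],0],[[0.3,0,0],[0,0,0],0],[[0.3,0,0],[0,0,0],0],[[0.3,0,0],[0,0,0],0]]'
python3 -m jog '[[[0.3,0,0],[0,0,0],0],[[0.3,0,0],[0,0,0],0],[[0.3,0,0],[0,0,0],0],[[0.2,0,0],[0,0,0],0],[[0.1,0,0],[0,0,0],0],[[0,0,0],[0,0,0],0]]'
python3 -c "from h import *;go(57,226,80);snap('p4')"
```

```text
clock: 10.92
tool_pos: [635.9, 51.0, 79.7]
tool_rot: [0.0, 0.695, 0.719, 0.0]
contact_force: [0.4, 0.2, -0.0]
width: 0.2
grip_force: 0.2
clock: 11.42
tool_pos: [634.0, 98.6, 79.3]
tool_rot: [-0.0, 0.695, 0.719, -0.0]
contact_force: [0.5, 0.7, 0.0]
width: 0.2
grip_force: 0.0
clock 11.4167 pos [634.   98.6  79.3] uv [56.3 62.7] tooly deg 2.01 units [ 4.08  0.02 -0.02] w 0.2018351560480802
white [211.7 194. ] 100 uv@90 [ 61. 122.] z 90.0
white [258.3 264.1] 486 uv@90 [-97.  20.] z 90.0
```

View pics/p4.png

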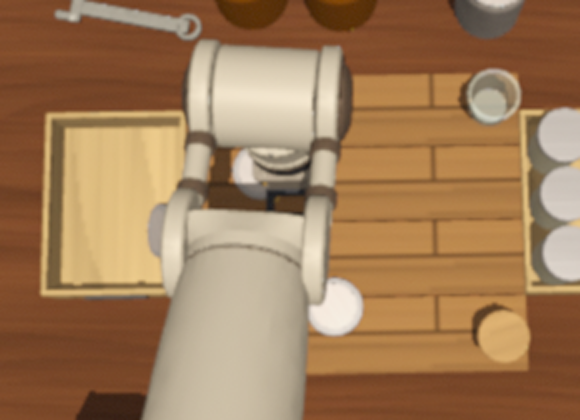

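A is ahead of the fingers (left edge at crop 232,170) and clear of the jar. Next I sweep it over the end, then travel high to C's outer side.

```bash
python3 -m jog '[[[0.15,0,0],[0,0,0],0],[[0.25,0,0],[0,0,0],0],[[0.35,0,0],[0,0,0],0],[[0.4,0,0],[0,0,0],0],[[0.4,0,0],[0,0,0],0],[[0.45,0,0],[0,0,0],0],[[0.45,0,0],[0,0,0],0],[[0.45,0,0],[0,0,0],0],[[0.45,0,0],[0,0,0],0],[[0.4,0,0],[0,0,0],0],[[0.25,0,0],[0,0,0],0],[[0.1,0,0],[0,0,0],0]]'
python3 -m jog '[[[0,0,0],[0,0,0],0],[[0,0,-0.5],[0,0,0],0],[[0,0,-0.8],[0,0,0],0],[[-0.2,-0.2,-0.6],[0,0,0],0],[[-0.6,-0.6,0],[0,0,0],0],[[-0.65,-0.65,0],[0,0,0],0],[[-0.65,-0.65,0],[0,0,0],0],[[-0.65,-0.65,0],[0,0,0],0],[[-0.65,-0.65,0],[0,0,0],0],[[-0.65,-0.65,0],[0,0,0],0],[[-0.6,-0.6,0],[0,0,0],0],[[-0.4,-0.6,0],[0,0,0],0]]'
python3 -m jog '[[[0,0,0],[0,0,0],0],[[0,0,0],[0,0,0],0]]'
python3 -c "from h import *;go(-154,21,80);snap('p5')"
```

```text
clock: 12.47
tool_pos: [628.2, 263.6, 79.3]
tool_rot: [-0.0, 0.694, 0.72, 0.0]
contact_force: [0.4, 0.6, 0.0]
width: 0.3
grip_force: 0.0
clock: 13.47
tool_pos: [424.2, 50.2, 155.3]
tool_rot: [0.0, 0.696, 0.718, -0.0]
contact_force: [0.1, 0.9, -0.2]
width: 0.6
grip_force: 0.0
clock: 13.63
tool_pos: [425.2, 51.4, 155.6]
tool_rot: [0.0, 0.696, 0.718, 0.0]
contact_force: [-0.7, 0.4, 0.3]
width: 0.5
grip_force: 0.0
clock 13.6333 pos [425.2  51.4 155.6] uv [-154.1   22.8] tooly deg 1.77 units [-0.04  0.    1.89] w 0.5318318215357987
```

View pics/p5.png

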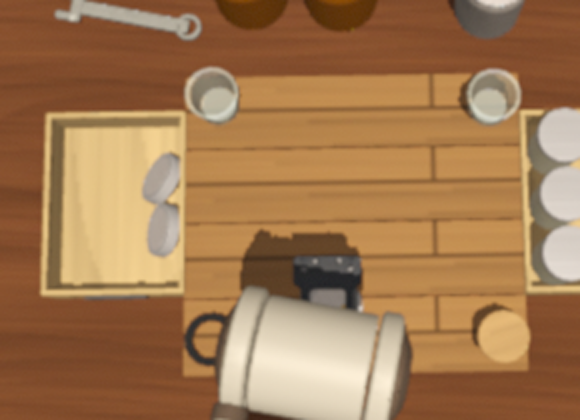

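Both A (crop 160,178) and B (163,230) are inside the tray, and the corner items haven't moved. Next I descend beside C and push it inwards.

```bash
python3 -m jog '[[[-0.04,0,0.3],[0,0,0],0],[[0,0,0.5],[0,0,0],0],[[0,0,0.5],[0,0,0],0],[[0,0,0.4],[0,0,0],0],[[0,0,0.15],[0,0,0],0],[[0,0,0.04],[0,0,0],0],[[0,0,0],[0,0,0],0]]'
python3 -m jog '[[[0,0.1,0],[0,0,0],0],[[0,0.15,0],[0,0,0],0],[[0,0.2,0],[0,0,0],0],[[0,0.2,0],[0,0,0],0],[[0,0.2,0],[0,0,0],0],[[0,0.25,0],[0,0,0],0],[[0,0.25,0],[0,0,0],0],[[0,0.25,0],[0,0,0],0],[[0,0.25,0],[0,0,0],0],[[0,0.2,0],[0,0,0],0],[[0,0.1,0],[0,0,0],0],[[0,0,0],[0,0,0],0]]'
python3 -m jog '[[[0,-0.2,0],[0,0,0],0],[[0,-0.4,-0.2],[0,0,0],0],[[0,-0.2,-0.6],[0,0,0],0],[[-0.3,0,-0.4],[0,0,0],0],[[-0.6,0,0],[0,0,0],0],[[-0.7,0.2,0],[0,0,0],0],[[-0.7,0.3,0],[0,0,0],0],[[-0.4,0.3,0],[0,0,0],0],[[0,0,0],[0,0,0],0],[[0,0,0],[0,0,0],0]]'
python3 -c "from h import *;go(-18,-50,80);snap('p6')"
```

```text
clock: 14.27
tool_pos: [426.3, 51.1, 80.0]
tool_rot: [-0.0, 0.695, 0.719, 0.0]
contact_force: [0.4, 0.2, 0.0]
width: 0.4
grip_force: 0.0
clock: 15.27
tool_pos: [512.6, 53.7, 79.9]
tool_rot: [0.0, 0.695, 0.719, 0.0]
contact_force: [0.6, 0.5, 0.3]
width: 0.4
grip_force: 0.0
clock: 16.1
tool_pos: [514.5, -54.4, 127.6]
tool_rot: [-0.001, 0.696, 0.719, -0.0]
contact_force: [-0.1, 1.0, -0.2]
width: 0.6
grip_force: 0.0
clock 16.1 pos [514.5 -54.4 127.6] uv [-68.5 -86. ] tooly deg 1.86 units [0.9  1.26 1.19] w 0.5832282071172337
white [249.6 226.5] 182 uv@90 [-14.  38.] z 90.0
white [265.  233.5] 111 uv@90 [-30.   4.] z 90.0
```

View pics/p6.png

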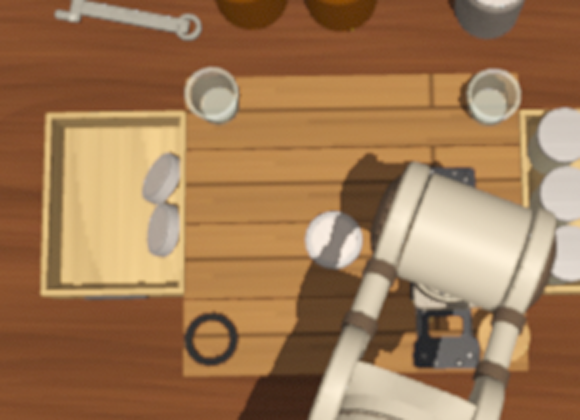

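C is at crop (334,240), px (257,230), so (u,v) ≈ (-22,21). Now the final sweep.

```bash
python3 -c "
from h import *
print(uv(atz(load('p6'),(257,230),89)))"
python3 -m jog '[[[0.2,0.4,0],[0,0,0],0],[[0.3,0.4,0],[0,0,0],0],[[0.3,0.3,0.2],[0,0,0],0],[[0.1,0.06,0.4],[0,0,0],0],[[0,0,0.4],[0,0,0],0],[[0,0,0.15],[0,0,0],0],[[0,0,0.04],[0,0,0],0],[[0,0,0],[0,0,0],0]]'
python3 -c "from h import *;go(-22,235,80)"
```

```text
[-21.86164057  21.72308214]
clock: 16.82
tool_pos: [559.6, -15.9, 80.0]
tool_rot: [-0.001, 0.695, 0.719, -0.0]
contact_force: [-0.4, 0.2, 0.5]
width: 0.7
grip_force: 0.0
clock 16.8167 pos [559.6 -15.9  80. ] uv [-22.2 -49.2] tooly deg 1.99 units [7.1 0.  0. ] w 0.6512845746358159
```

```bash
python3 -m jog '[[[0.15,0,0],[0,0,0],0],[[0.2,0,0],[0,0,0],0],[[0.2,0,0],[0,0,0],0],[[0.25,0,0],[0,0,0],0],[[0.3,0,0],[0,0,0],0],[[0.3,0,0],[0,0,0],0],[[0.3,0,0],[0,0,0],0],[[0.35,0,0],[0,0,0],0],[[0.35,0,0],[0,0,0],0],[[0.35,0,0],[0,0,0],0],[[0.35,0,0],[0,0,0],0],[[0.35,0,0],[0,0,0],0]]'
python3 -m jog '[[[0.35,0,0],[0,0,0],0],[[0.4,0,0],[0,0,0],0],[[0.4,0,0],[0,0,0],0],[[0.4,0,0],[0,0,0],0],[[0.45,0,0],[0,0,0],0],[[0.45,0,0],[0,0,0],0],[[0.45,0,0],[0,0,0],0],[[0.4,0,0],[0,0,0],0],[[0.3,0,0],[0,0,0],0],[[0.1,0,0],[0,0,0],0],[[0,0,0],[0,0,0],0],[[0,0,-0.5],[0,0,0],0]]'
python3 -m jog '[[[0,0,-0.8],[0,0,0],0],[[0,0,-0.8],[0,0,0],0],[[-0.4,0,-0.4],[0,0,0],0],[[-0.8,0,0],[0,0,0],0],[[-0.8,0,0],[0,0,0],0],[[-0.8,0,0],[0,0,0],0],[[-0.8,0,0],[0,0,0],0],[[-0.8,0,0],[0,0,0],0],[[-0.4,0,0],[0,0,0],0],[[0,0,0],[0,0,0],0],[[0,0,0],[0,0,0],0]]'
python3 -c "from h import *;go(0,0,180);snap('p7')"
```

```text
clock: 17.82
tool_pos: [555.5, 123.0, 80.2]
tool_rot: [-0.0, 0.695, 0.719, -0.0]
contact_force: [0.5, 0.4, 0.7]
width: 0.3
grip_force: 0.2
clock: 18.82
tool_pos: [547.5, 268.2, 96.0]
tool_rot: [-0.002, 0.695, 0.719, -0.004]
contact_force: [0.2, -0.8, -0.8]
width: 0.5
grip_force: 0.0
clock: 19.73
tool_pos: [557.2, 76.3, 180.2]
tool_rot: [-0.0, 0.696, 0.718, 0.0]
contact_force: [0.4, -0.4, -0.7]
width: 0.3
grip_force: 0.0
clock 19.7333 pos [557.2  76.3 180.2] uv [-21.4  43.1] tooly deg 1.79 units [-1.07  0.54  0.01] w 0.3121526189788583
white [142.2 241. ] 441 uv@90 [-43. 275.] z 19.0
```

View pics/p7.png

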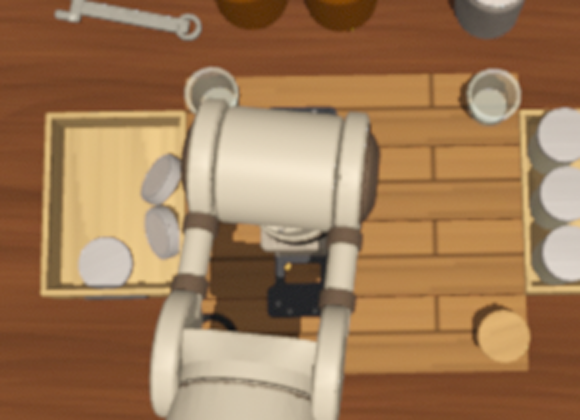

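All three lids are in the tray: C flat at crop (105,263), A and B tilted against the near wall. The corner items are in place. I'll check that the tilted lids are fully inside and still, and that the corner items haven't shifted.

```bash
python3 - <<'E'
from h import *
f=load('p7');t=load('top')
for y in (195,200,226,230):
    print(y,[tuple(np.r_[uv(q),q[2]].round().astype(int)) for x in range(164,184,2) for q in [dep(f,(x,y))]])
d=lambda a,b:np.abs(f["pixels"][a:b].astype(int)-t["pixels"][a:b]).mean(2)
for n,(x,y) in dict(jar1=(197,158),jar2=(336,158),bung=(342,278)).items():
    print(n,np.abs(f["pixels"][y-20:y-6,x-18:x+18].astype(int)-t["pixels"][y-20:y-6,x-18:x+18]).mean().round(1))
E
```

```text
195 [(np.int64(74), np.int64(245), np.int64(17)), (np.int64(72), np.int64(238), np.int64(28)), (np.int64(71), np.int64(232), np.int64(34)), (np.int64(69), np.int64(226), np.int64(43)), (np.int64(67), np.int64(219), np.int64(51)), (np.int64(66), np.int64(213), np.int64(59)), (np.int64(66), np.int64(208), np.int64(59)), (np.int64(66), np.int64(204), np.int64(58)), (np.int64(-25), np.int64(109), np.int64(521)), (np.int64(-27), np.int64(104), np.int64(530))]
200 [(np.int64(60), np.int64(242), np.int64(29)), (np.int64(58), np.int64(236), np.int64(38)), (np.int64(57), np.int64(230), np.int64(44)), (np.int64(55), np.int64(223), np.int64(54)), (np.int64(54), np.int64(217), np.int64(59)), (np.int64(54), np.int64(212), np.int64(60)), (np.int64(54), np.int64(208), np.int64(59)), (np.int64(54), np.int64(204), np.int64(58)), (np.int64(53), np.int64(198), np.int64(63)), (np.int64(-33), np.int64(105), np.int64(526))]
226 [(np.int64(-1), np.int64(242), np.int64(25)), (np.int64(-2), np.int64(236), np.int64(31)), (np.int64(-4), np.int64(230), np.int64(41)), (np.int64(-5), np.int64(223), np.int64(50)), (np.int64(-6), np.int64(217), np.int64(57)), (np.int64(-6), np.int64(211), np.int64(61)), (np.int64(-7), np.int64(207), np.int64(61)), (np.int64(-6), np.int64(203), np.int64(59)), (np.int64(-7), np.int64(198), np.int64(60)), (np.int64(-67), np.int64(105), np.int64(521))]
230 [(np.int64(-10), np.int64(244), np.int64(17)), (np.int64(-11), np.int64(237), np.int64(25)), (np.int64(-12), np.int64(231), np.int64(35)), (np.int64(-13), np.int64(224), np.int64(43)), (np.int64(-15), np.int64(217), np.int64(54)), (np.int64(-15), np.int64(212), np.int64(57)), (np.int64(-15), np.int64(208), np.int64(57)), (np.int64(-15), np.int64(203), np.int64(56)), (np.int64(-16), np.int64(198), np.int64(59)), (np.int64(-73), np.int64(105), np.int64(523))]
jar1 3.6
jar2 3.7
bung 3.9
```

```bash
python3 -c "from workcell import env;print(env.finish_job())"
```

```text
the job is handed in; nothing more can be done
None
```

All three lids were swept over the board's end into the tray (one flat, two leaning against its near wall at about rim height); the jars and bung stayed where they were, the ring looked unmoved but was partly hidden in the last picture, and the job was handed in at about 20 s.

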